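Scoop spindle whorls from the trough into the finds box

TASK

Take the yellow-handled scoop from its grey pad, scoop the clay spindle whorls (chunky beads) out of the terracotta trough and tip at least three of them gently, from low over it, into the blue box, without touching any whorl with the gripper. Then stand the scoop upright back on its grey pad and push the box's white lid fully shut. Every whorl must end up in the box or in the trough, and the jar, brush, pale roll and brass weight must be left alone.

Things in the scene. Friction and masses are not known exactly. Their poses are not given: they have to be found in the camera images.
- scoop: hand scoop standing on its pan; origin: centre of the pan's underside, +x to the open lip. Polished aluminium pan 120 (x) by 110 (y), floor 2 thick, side and back walls 41 high, 3 thick. Behind the back wall a yellow post (x -60 to -74) rises to a level yellow bar: x -60 to -165, 20 wide (y), 24 high, centred at z 85. About 240 g, mostly in the pan
- scoop_grip (a point): on the scoop's bar handle, the middle of the free part (scoop frame x -115, y 0, z 85); axes as the scoop's
- scoop_lip (a point): middle of the open front edge of the scoop's pan, at its underside (scoop frame x 60, y 0, z 0)
- scoop_pan (a point): middle of the scoop's pan, 13 above its floor (scoop frame x 0, y 0, z 15)
- trough: fixed terracotta planter trough; origin: centre of its underside, x along its length. Floor 260 (x) by 145 (y), upper side at z 10; walls lean outwards (22 degrees at the ends, 16 at the sides); rim top at z 59, inner rim edge at x +-146, y +-83, outer size 324 by 198. At the start the whorls lie side by side in its +x half, x 15 to 115
- finds_box: fixed blue plastic box, open at the top, outer size 140 (x) by 170 (y) by 65 high, walls 5 thick, inner floor (dark foam liner) at z 11. Origin: centre of its underside; its lid is hinged along the top of its +x side
- box_floor (a point): centre of the box's inner floor, the top of a dark foam liner, 11 above the box's underside; the inside is 130 by 160
- lid (a joint): angle of the blue box's white lid in rad: 0 = shut flat on the box, 1.57 = upright, 1.9 = fully open, leaning away to +x. The hinge is stiff: the lid stays where it is left and can simply be pushed over and down. A panel 8 thick, about 140 by 170
- lid_hinge (a point): middle of the lid's hinge line, at the top of the box's +x side; the hinge runs along the box's y
- lid_handle (a point): small black knob on the lid's outer face near the edge away from the hinge; it stands about 35 mm off the face
- pad: fixed grey pad, 200 (x) by 150 (y) by 8 thick, the scoop's place. Origin: centre of its underside
- whorl0: brick red spindle whorl: a chunky double-cone clay bead, 36 across its waist, 24 high between two flat ends 14 across, about 35 g; origin at its centre, z along its axis
- whorl1: pale buff spindle whorl: a chunky double-cone clay bead, 36 across its waist, 24 high between two flat ends 14 across, about 35 g; origin at its centre, z along its axis
- whorl2: blue-glazed spindle whorl: a chunky double-cone clay bead, 36 across its waist, 24 high between two flat ends 14 across, about 35 g; origin at its centre, z along its axis
- whorl3: dark grey spindle whorl: a chunky double-cone clay bead, 36 across its waist, 24 high between two flat ends 14 across, about 35 g; origin at its centre, z along its axis
- whorl4: ochre yellow spindle whorl: a chunky double-cone clay bead, 36 across its waist, 24 high between two flat ends 14 across, about 35 g; origin at its centre, z along its axis
- whorl5: off-white spindle whorl: a chunky double-cone clay bead, 36 across its waist, 24 high between two flat ends 14 across, about 35 g; origin at its centre, z along its axis
- jar: bystander, to be left alone: squat amber glass jar with a white cap, 56 mm across, 85 mm high; origin at the centre of its underside
- brush: bystander, to be left alone: brush with a handle, 160 mm long, lying flat
- tape_roll: bystander, to be left alone: pale disc-shaped roll, 60 mm across, 25 mm high; origin at the centre of its underside
- weight: bystander, to be left alone: brass weight with a knob, 52 mm across, 70 mm high; origin at the centre of its underside
Things that resemble listed ones, but are neither listed nor needed, are in the scene too. Of the things shaped like the pad, the grey one is meant.

How it is judged:
By the outcome, as a careful person would: the job done as asked, in the order asked, and still so for the second after the job is handed in, with the robot touching nothing.
It also fails if it takes over 72 s, if anything falls off the work surface, if the arm or the gripper's body presses on something with over 40 N, if the wrist force passes 120 N, or if a joint passes its speed limit or range.

ROBOT

A 6-joint arm with a two-finger parallel gripper is mounted at the origin on the work surface. World frame = base frame: x ahead of the robot, y to its left, z up, the work surface at z = 0. Lengths are in m, angles in rad, forces in N, time in s.
With the tool pointing down it reaches from about 0.375 to 0.9 m from the base axis. Payload 3.1 kg.
Tool frame: the origin (TCP) lies at the very end of the fingers, on their centre line; the grasp point (between the pads) lies 19 mm behind it; z points along the fingers, y is the line along which they close (so a half turn about z gives the same grasp; the last joint's range is limited). The gripper opens to 85 mm and grips with 20 to 120 N. Pads are 22 mm wide; open, the fingers measure 114 mm over their backs; the gripper's body (76 mm by 85 mm) begins 54 mm behind the grasp point. The pads swing forward as they close: fully open they stand 13 mm farther back than shut.
Start: joints at [1.006, 0.527, 1.433, -0, 1.181, -0.178], TCP at [0.236, 0.579, 0.231] pointing down, gripper open.
Joint ranges: [-3.08, 3.08], [-0.75, 2.2], [0.22, 2.44], [-1.43, 4.57], [0, 2.65], [-2.85, 2.85]. Speed limits (rad/s): [2.79, 2.79, 3.14, 3.14, 3.14, 3.14].

INTERFACE

Orientations are given as a unit quaternion [w, x, y, z].
In Python, from plant import manip, optics gives the robot as it stands. Calls block until the motion is done:
- manip.move_ptp(position, orientation): joint-space move of the TCP to a pose.
- manip.move_l(position, rotation=None, feed=0.15, contact_N=None): straight line of the TCP; rotation=None keeps the orientation; feed is the mean speed in m/s. With contact_N (N) it stops when the force on the tool has changed by that much, and returns True; else False.
- manip.move_j(angles): joint-space move.
- manip.ungrasp() and manip.grasp(grip_force=None): open the fingers fully, or close them until they stop; grip_force is the grip in N (None keeps the last).
- manip.sleep(seconds).
- manip.inverse_kinematics(position, orientation): joint angles nearest the present ones, or None.
- manip.get_obs(): the state.
- optics.snapshot(name): name is "scene" or "top"; returns the picture (384x512x3 uint8, red, green, blue); there is no depth.
- optics.camera_info(name): a dict with "vertical_fov" (degrees; the focal length in pixels is half the picture's height over the tangent of half this angle, whatever the lens; pixels are square), "cx", "cy" (the principal point, pixels), "world_to_cam" (4x4, takes a point from world to camera coordinates). Camera axes: x right, y down, z forward; pixel columns grow to the right and rows downward; lengths in m; the calibration is good to about 2 mm. A picture is of the moment at which its call begins. camera_info takes no time and is no camera call.
A pose or a line that the arm cannot do raises manip.Unreachable and nothing moves.
- manip.hand_in(): hands the job in; it is judged then, once.
Trained networks look in the newest picture that a camera, given by its name, has taken for a name from the list of things; names that differ only in an ending like _2 or _b are one class to them, and where a whole thing is asked for, a point or a joint stands for the part that bears it (a point fixed in the world has none). Each returns a list of dicts, best first, with "confidence" (0 to 1); they miss things now and then, are a little off and sometimes report something else, mostly with a low value. They report only what shows in the picture. A call takes as long as a camera call. They do not tell look-alikes from the thing itself.
- optics.spot_in(camera, thing): "rect" ([left, top, width, height] in pixels, round what is visible of it).
- optics.cut_out(camera, thing): "region" (384x512 bool, what is visible of it) and "rect" ([left, top, width, height] in pixels, round what is visible of it).
- optics.place_of(camera, thing): "pixel" ([column, row] in pixels: a listed point, or the origin of a listed thing).
The state is a dict: "time": time; "joints": joint angles; "qvel": joint speeds; "effort": joint torques, N m; "ee_pos": TCP position; "tcp_rot": TCP orientation; "ft_force": force on the tool from outside, world axes, zero at the start; "ft_torque": the same for the moment, N m; "grip_width": finger opening in m; "gripper_force": force on a finger pad.
Only numpy, scipy, OpenCV 4.12 (cv2) and the standard library are available. Lean on these libraries where they do the work, as an engineer would, in place of code of your own. Each camera call takes 0.05 s, during which the arm holds its last target. There are 200 camera calls.

## Working session

There is one attempt and no reset: what is moved stays moved. The work goes in short steps, each a Python script; the robot and the scene stay as the last script left them, time stands still between calls to the robot, and variables do not carry over. Pictures are saved under pics/ and viewed, at most 15 in all, crops included, and the job is handed in when it is done.

```bash
ls; mkdir -p pics; cat > h.py <<'E'
import numpy as np, cv2
from plant import manip, optics
from scipy.spatial.transform import Rotation as R
def ray(cam,px):
    c=optics.camera_info(cam); f=192/np.tan(np.radians(c["vertical_fov"]/2))
    T=np.array(c["world_to_cam"]); d=np.array([(px[0]-c["cx"])/f,(px[1]-c["cy"])/f,1.])
    Rt=T[:3,:3].T; return -Rt@T[:3,3], Rt@d
def at_z(cam,px,z):
    o,d=ray(cam,px); return o+d*(z-o[2])/d[2]
def proj(cam,p):
    c=optics.camera_info(cam); f=192/np.tan(np.radians(c["vertical_fov"]/2))
    q=np.array(c["world_to_cam"])@np.r_[p,1]; return np.array([c["cx"]+f*q[0]/q[2],c["cy"]+f*q[1]/q[2]])
def snap(cam,name):
    im=optics.snapshot(cam); cv2.imwrite("pics/"+name,im[:,:,::-1]); return im
E
python3 - <<'E'
from h import *
a=snap("scene","s0.png");b=snap("top","t0.png")
cv2.imwrite("pics/both0.png",cv2.resize(np.hstack([a,b])[:,:,::-1],(800,300)))
for c in("scene","top"):
    i=optics.camera_info(c);print(c,i["vertical_fov"],i["cx"],i["cy"]);print(np.round(ray(c,(256,192)),3))
Z=dict(scoop=.008,scoop_grip=.093,scoop_lip=.008,scoop_pan=.023,trough=0,finds_box=0,box_floor=.011,lid_hinge=.065,lid_handle=.1,pad=0,jar=0,weight=0,tape_roll=0,brush=0,whorl0=.022)
for n,z in Z.items():
    for c in("scene","top"):
        for r in optics.place_of(c,n)[:3]: print(n,c,np.round(r["pixel"]),round(r["confidence"],2),np.round(at_z(c,r["pixel"],z),3))
print(manip.get_obs()["time"], manip.get_obs()["tcp_rot"])
E
```

```text
pics
scene 48.74519405057834 250.96212441775322 190.1288789605289
[[ 1.391 -0.086  0.758]
 [-0.81   0.085 -0.58 ]]
top 53.44584637263226 256.8917524437474 188.7823978283013
[[ 0.223 -0.004  1.36 ]
 [ 0.193 -0.012 -0.981]]
scoop scene [123. 238.] 0.75 [ 0.509 -0.351  0.008]
scoop top [344. 177.] 0.76 [ 0.527 -0.343  0.008]
scoop_grip scene [128. 193.] 0.75 [ 0.423 -0.333  0.093]
scoop_grip scene [349. 284.] 0.35 [0.811 0.164 0.093]
scoop_grip scene [284. 267.] 0.27 [0.748 0.04  0.093]
scoop_grip top [352. 206.] 0.94 [ 0.408 -0.339  0.093]
scoop_lip scene [118. 258.] 0.59 [ 0.585 -0.354  0.008]
scoop_lip top [345. 163.] 0.57 [ 0.581 -0.355  0.008]
scoop_pan scene [125. 234.] 0.74 [ 0.511 -0.343  0.023]
scoop_pan top [345. 177.] 0.72 [ 0.524 -0.346  0.023]
scoop_pan top [255. 154.] 0.36 [ 0.626 -0.026  0.023]
trough scene [261. 248.] 0.58 [0.582 0.009 0.   ]
trough top [246. 165.] 0.82 [0.593 0.012 0.   ]
trough top [232. 159.] 0.42 [0.617 0.06  0.   ]
finds_box scene [367. 216.] 0.58 [0.492 0.324 0.   ]
finds_box top [158. 199.] 0.8 [0.484 0.335 0.   ]
box_floor top [157. 200.] 0.56 [0
[... 936 characters left out ...]
op [244. 155.] 0.68 [0.632 0.016 0.   ]
brush scene [191. 201.] 0.82 [ 0.354 -0.173  0.   ]
brush scene [263. 251.] 0.64 [0.594 0.014 0.   ]
brush scene [348. 283.] 0.55 [0.727 0.198 0.   ]
brush top [301. 225.] 0.93 [ 0.36  -0.177  0.   ]
brush top [246. 155.] 0.44 [0.63  0.009 0.   ]
brush top [150. 162.] 0.26 [0.622 0.365 0.   ]
whorl0 scene [243. 256.] 0.72 [ 0.629 -0.04   0.022]
whorl0 scene [249. 268.] 0.6 [ 0.673 -0.029  0.022]
whorl0 scene [279. 252.] 0.56 [0.625 0.049 0.022]
whorl0 top [257. 155.] 0.55 [ 0.623 -0.033  0.022]
whorl0 top [246. 155.] 0.5 [0.623 0.007 0.022]
whorl0 top [245. 142.] 0.48 [0.673 0.011 0.022]
1.6 [8.40300960e-06 1.92168243e-01 9.81361996e-01 2.17927285e-06]
```

View pics/s0.png

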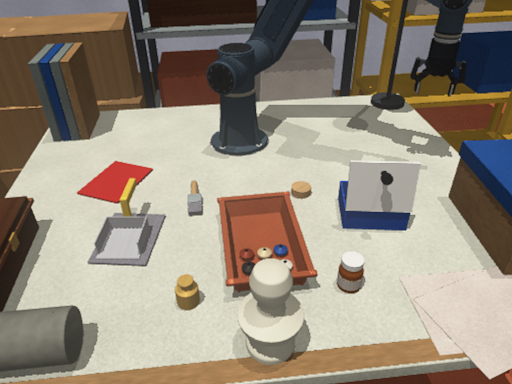

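View pics/t0.png

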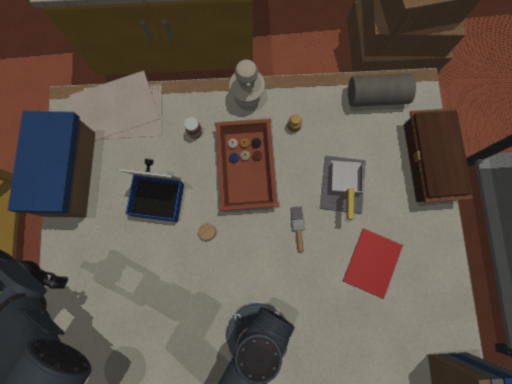

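The scene view shows the scoop on the grey pad at about (125,235). The trough is at (262,245), with its whorls at the near end behind the white statue, and the open box is at (375,200). In the top view the trough is at (246,165), the box at (156,198), the scoop at (347,180) and the tape roll at (207,232). I'll refine the poses with silhouette fits.

```bash
cat > fit.py <<'E'
from h import *
from scipy.optimize import minimize
def box(x0,x1,y0,y1,z0,z1): return np.array([[x,y,z] for x in(x0,x1) for y in(y0,y1) for z in(z0,z1)])/1000
def mask(cam,thing):
    r=optics.cut_out(cam,thing); return (r[0]["region"],r[0]["confidence"]) if r else (None,0)
def rend(cam,hulls,p,z):
    S=8; m=np.zeros((384*4,512*4),np.uint8); c,s=np.cos(p[2]),np.sin(p[2])
    for h in hulls:
        w=h@np.array([[c,s,0],[-s,c,0],[0,0,1]])+[p[0],p[1],z]
        q=np.array([proj(cam,a) for a in w]); q=cv2.convexHull(((q+.5)*4*16).round().astype(np.int32))
        cv2.fillConvexPoly(m,q,255,shift=4)
    return cv2.resize(m,(512,384),interpolation=cv2.INTER_AREA)/255.
def fit(masks,hulls,p0,z):
    def cost(v):
        p=np.array(v)*[.01,.01,.05]+p0; t=0
        for cam,m in masks.items():
            r=rend(cam,hulls,p,z); t+=1-np.minimum(r,m).sum()/np.maximum(r,m).sum()
        return t
    best=min((minimize(cost,s,method="Nelder-Mead",options=dict(initial_simplex=np.array(s)+np.vstack([np.zeros(3),np.eye(3)*1.5]),xatol=.02,fatol=1e-5,maxiter=150)) for s in([0,0,0],[0,0,2.],[0,0,-2.])),key=lambda r:r.fun)
    return best.x*[.01,.01,.05]+p0,best.fun
SC=[box(-60,60,-55,55,0,41),box(-165,-60,-10,10,73,97),box(-74,-60,-10,10,0,97)]
TR=[np.vstack([box(-162,162,-99,99,57,59),box(-135,135,-77,77,0,1)])]
BX=[box(-70,70,-85,85,0,65)]
E
python3 - <<'E'
from fit import *
M={}
snap("scene","s1.png");snap("top","t1.png")
for t in("scoop","trough","finds_box","lid"):
    for c in("scene","top"):
        m,cf=mask(c,t); M[t,c]=m; print(t,c,cf,None if m is None else m.sum())
np.save("M.npy",M,allow_pickle=True)
for t,H,p0,z in(("scoop",SC,[.518,-.347,0],.008),("trough",TR,[.593,.012,0],0),("finds_box",BX,[.486,.33,0],0)):
    for cs in(["top"],["scene"],["top","scene"]):
        if t=="trough" and cs!=["top"]: continue
        p,f=fit({c:M[t,c] for c in cs},H,np.array(p0),z); print(t,cs,np.round(p,4),round(f,3))
im=cv2.imread("pics/t1.png"); im2=cv2.imread("pics/s1.png")
for (t,c),m in M.items():
    cs,_=cv2.findContours(m.astype(np.uint8),0,2); cv2.drawContours(im if c=="top" else im2,cs,-1,(0,255,0),1)
cv2.imwrite("pics/m1.png",np.vstack([cv2.resize(im[100:240,110:390],(784,392),interpolation=2)[:290],cv2.resize(im2[140:290,80:430],(784,300))]))
for w in range(6):
    for r in optics.place_of("top",f"whorl{w}")[:1]: print(w,np.round(r["pixel"]),r["confidence"],np.round(at_z("top",r["pixel"],.022),3))
E
```

```text
scoop scene 0.96 2280
scoop top 0.96 1147
trough scene 0.64 5975
trough top 0.73 4486
finds_box scene 0.91 5003
finds_box top 0.77 2469
lid scene 0.84 3468
lid top 0.83 302Traceback (most recent call last):
  File "<stdin>", line 11, in <module>
  File "fit.py", line 19, in fit
    best=min((minimize(cost,s,method="Nelder-Mead",options=dict(initial_simplex=np.array(s)+np.vstack([np.zeros(3),np.eye(3)*1.5]),xatol=.02,fatol=1e-5,maxiter=150)) for s in([0,0,0],[0,0,2.],[0,0,-2.])),key=lambda r:r.fun)
  File "fit.py", line 19, in <genexpr>
    best=min((minimize(cost,s,method="Nelder-Mead",options=dict(initial_simplex=np.array(s)+np.vstack([np.zeros(3),np.eye(3)*1.5]),xatol=.02,fatol=1e-5,maxiter=150)) for s in([0,0,0],[0,0,2.],[0,0,-2.])),key=lambda r:r.fun)
              ~~~~~~~~^^^^^^^^^^^^^^^^^^^^^^^^^^^^^^^^^^^^^^^^^^^^^^^^^^^^^^^^^^^^^^^^^^^^^^^^^^^^^^^^^^^^^^^^^^^^^^^^^^^^^^^^^^^^^^^^^^^^^^^^^^^^^^^^^^^^^^^^^^^^^^^
    res = _minimize_neldermead(fun, x0, args, callback, bounds=bounds,
                               **options)
    fxr = func(xr)
    fx = function(np.copy(x), *(wrapper_args + args))
  File "fit.py", line 17, in cost
    r=rend(cam,hulls,p,z); t+=1-np.minimum(r,m).sum()/np.maximum(r,m).sum()
  File "fit.py", line 10, in rend
    q=np.array([proj(cam,a) for a in w]); q=cv2.convexHull(((q+.5)*4*16).round().astype(np.int32))
                ~~~~^^^^^^^
  File "h.py", line 11, in proj
    c=optics.camera_info(cam); f=192/np.tan(np.radians(c["vertical_fov"]/2))
ValueError: time passes only in moves, steps and waits
```

```bash
python3 - <<'E'
s=open("h.py").read()
s=s.replace("optics.camera_info(cam)","CI(cam)").replace("def ray","from functools import lru_cache\n@lru_cache\ndef CI(cam): return optics.camera_info(cam)\ndef ray",1)
open("h.py","w").write(s)
E
python3 - <<'E'
from fit import *
M=np.load("M.npy",allow_pickle=True).item()
for t,H,p0,z in(("scoop",SC,[.518,-.347,0],.008),("trough",TR,[.593,.012,0],0),("finds_box",BX,[.486,.33,0],0)):
    for cs in(["top"],["scene"],["top","scene"]):
        if t=="trough" and cs!=["top"]: continue
        mm={c:M[t,c]&~M["lid",c] for c in cs} if t=="finds_box" else {c:M[t,c] for c in cs}
        p,f=fit(mm,H,np.array(p0),z); print(t,cs,np.round(p,4),round(f,3))
im=cv2.imread("pics/t1.png"); im2=cv2.imread("pics/s1.png")
for (t,c),m in M.items():
    cs,_=cv2.findContours(m.astype(np.uint8),0,2); cv2.drawContours(im if c=="top" else im2,cs,-1,(0,255,0),1)
cv2.imwrite("pics/m1.png",np.vstack([cv2.resize(im[110:230,110:390],(784,336),interpolation=2)[:290],cv2.resize(im2[140:290,80:430],(784,300))]))
for w in range(6):
    for r in optics.place_of("top",f"whorl{w}")[:1]: print(w,np.round(r["pixel"]),r["confidence"],np.round(at_z("top",r["pixel"],.022),3))
E
```

```text
scoop ['top'] [ 0.5257 -0.3439 -0.1066] 0.183
scoop ['scene'] [ 0.5252 -0.3491 -0.1078] 0.078
scoop ['top', 'scene'] [ 0.5246 -0.3484 -0.1354] 0.274
trough ['top'] [0.586  0.0129 0.0267] 0.112
finds_box ['top'] [ 0.4814  0.3375 -0.1706] 0.05
finds_box ['scene'] [ 0.4836  0.3311 -0.1781] 0.568
finds_box ['top', 'scene'] [ 0.481   0.3352 -0.1694] 0.639
0 [230. 144.] 0.64 [0.67  0.064 0.022]
1 [230. 144.] 0.64 [0.67  0.064 0.022]
2 [230. 144.] 0.64 [0.67  0.064 0.022]
3 [230. 144.] 0.64 [0.67  0.064 0.022]
4 [230. 144.] 0.64 [0.67  0.064 0.022]
5 [230. 144.] 0.64 [0.67  0.064 0.022]
```

View pics/m1.png

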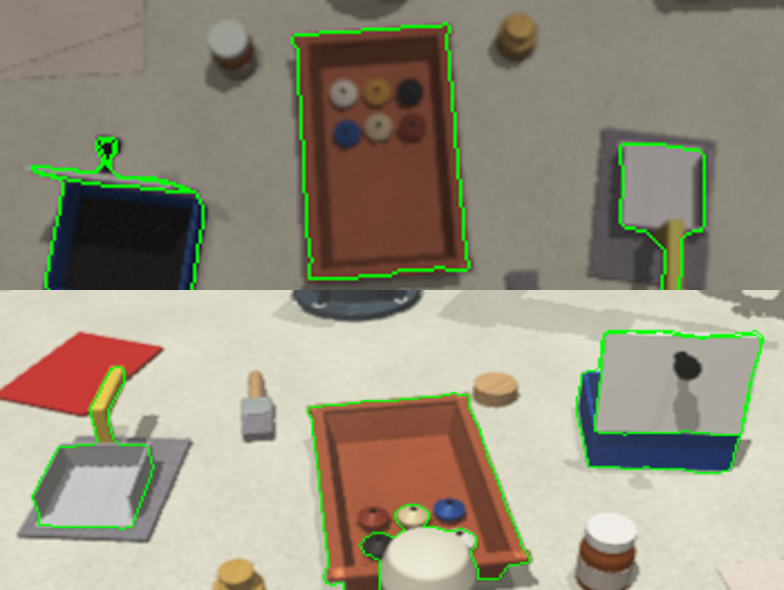

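```bash
cat >> h.py <<'E'
SCOOP0=np.array([.525,-.3485,.008]); YAW0=-.108
G=np.array([-.115,0,.068]); LIP=np.array([.06,0,0])
Rz=lambda a:R.from_euler("z",a); Ry=lambda a:R.from_euler("y",a)
def tcp(ref_w,yaw,pitch=0,ref=np.zeros(3)):
    """TCP pose that puts the scoop-frame point ref at ref_w; pitch>0: lip down"""
    Rs=Rz(yaw)*Ry(pitch); q=(Rs*Ry(np.pi)).as_quat()
    return np.asarray(ref_w)+Rs.apply(G-ref), np.r_[q[3],q[:3]]
E
python3 - <<'E'
from fit import *
M=np.load("M.npy",allow_pickle=True).item()
m=M["trough","top"].astype(np.uint8)
c=max(cv2.findContours(m,0,1)[0],key=cv2.contourArea)[:,0]
W=np.array([at_z("top",p,.059)[:2] for p in c]).astype(np.float32)
print("rect",cv2.minAreaRect(W))
for p0 in([.6,.012,.0],[.61,.012,-.05],[.6,.0,.1],[.6,.012,-.1]): print(fit({"top":m>0},TR,np.array(p0),0))
for x,y in((344,93),(377,91),(410,92),(346,133),(378,127),(412,127)): print(np.round(at_z("top",(110+x/2.8-.3,110+y/2.8-.3),.026)[:2],3))
def ck(n,*a,**k):
    p,q=tcp(*a,**k); j=manip.inverse_kinematics(p,q); print(n,np.round(p,3),None if j is None else np.round(j,2))
ck("grasp",SCOOP0,YAW0); ck("up",SCOOP0+[0,0,.15],YAW0)
for pt in(0,.15): 
    ck("in",[.60,.013,.012],0.02,pt,LIP); ck("end",[.715,.013,.012],0.02,pt,LIP)
ck("lift",[.65,.013,.25],.02,-.3)
for dy in(1.2,1.4,1.57):
  for pt in(-.3,0,.4,.8,1.0): ck((dy,pt),[.481,.336-.03,.06],dy,pt,LIP)
E
```

```text
rect ((0.5849577784538269, 0.013072013854980469), (0.32396331429481506, 0.20323750376701355), 1.2642027139663696)
(array([0.58597823, 0.01269769, 0.02421062]), np.float64(0.11167761170762125))
(array([0.58587101, 0.01266102, 0.02479769]), np.float64(0.11170760073459929))
(array([0.58603043, 0.01275236, 0.02503383]), np.float64(0.11171021307312012))
(array([0.58599664, 0.0128044 , 0.02626515]), np.float64(0.1116659649779358))
[0.672 0.055]
[0.673 0.012]
[ 0.669 -0.031]
[0.618 0.055]
[0.624 0.013]
[ 0.621 -0.031]
grasp [ 0.411 -0.336  0.076] [-0.9   0.64  1.79  0.    0.7  -2.36]
up [ 0.411 -0.336  0.226] [-0.9   0.41  1.67  0.    1.06 -2.36]
in [0.425 0.01  0.08 ] [-0.24  0.56  2.06 -0.    0.53 -1.83]
end [0.54 0.01 0.08] [-0.19  0.64  1.77 -0.    0.73 -1.78]
in [0.437 0.01  0.105] [-0.21  0.55  1.9  -0.05  0.83 -1.77]
end [0.552 0.01  0.105] [-0.17  0.66  1.61 -0.03  1.02 -1.74]
lift [0.52  0.01  0.281] [-0.24  0.21  1.84  0.11  0.8  -1.89]
(1.2, -0.3) [0.413 0.131 0.073] [-0.16  0.59  2.17  0.77  0.43  2.64]
(1.2, 0) [0.418 0.143 0.128] [ 0.08  0.47  1.98  0.    0.69 -2.7 ]
(1.2, 0.4) [0.432 0.18  0.191] [ 0.34  0.52  1.67 -0.32  1.24 -2.28]
(1.2, 0.8) [0.454 0.238 0.233] [ 0.53  0.71  1.34 -0.47  1.75 -2.17]
(1.2, 1.0) [0.467 0.271 0.244] [ 0.59  0.83  1.17 -0.56  1.98 -2.18]
(1.4, -0.3) [0.449 0.121 0.073] [-0.18  0.61  2.04  0.58  0.57  2.63]
(1.4, 0) [0.451 0.134 0.128] None
(1.4, 0.4) [0.458 0.173 0.191] [ 0.34  0.52  1.67 -0.38  1.18 -2.45]
(1.4, 0.8) [0.469 0.234 0.233] [ 0.56  0.69  1.38 -0.57  1.65 -2.29]
(1.4, 1.0) [0.475 0.269 0.244] [ 0.63  0.8   1.23 -0.66  1.87 -2.28]
(1.57, -0.3) [0.481 0.119 0.073] [-0.17  0.64  1.92  0.48  0.69  2.59]
(1.57, 0) [0.481 0.131 0.128] None
(1.57, 0.4) [0.481 0.171 0.191] [ 0.34  0.52  1.66 -0.42  1.13 -2.59]
(1.57, 0.8) [0.481 0.233 0.233] [ 0.58  0.67  1.43 -0.64  1.56 -2.38]
(1.57, 1.0) [0.481 0.269 0.244] [ 0.66  0.78  1.3  -0.74  1.76 -2.35]
```

```bash
sed -i 's/(Rs\*Ry(np.pi))/(Rs*Ry(np.pi)*Rz(np.pi))/' h.py; cat >> h.py <<'E'
TROUGH=np.array([.586,.013,0]); TYAW=.024
def tr(x,y,z): return TROUGH+Rz(TYAW).apply([x,y,z])
def st(n=""):
    o=manip.get_obs(); print(n,"t",round(o["time"],2),np.round(o["ee_pos"],3),"F",np.round(o["ft_force"],1),"T",np.round(o["ft_torque"],2),"w",round(o["grip_width"],4),np.round(o["joints"],2))
E
python3 - <<'E'
from h import *
st()
p0=manip.get_obs()["ee_pos"]
manip.move_l(np.array(p0)+[0,-.05,.1],feed=.3)
p,q=tcp(SCOOP0+[0,0,.13],YAW0); manip.move_ptp(p,q); st("above")
p,q=tcp(SCOOP0,YAW0); manip.move_l(p,feed=.12,contact_N=8); st("down")
manip.grasp(100); st("grip")
p,q=tcp(SCOOP0+[0,0,.12],YAW0); manip.move_l(p,feed=.12); st("up")
snap("scene","s2.png");snap("top","t2.png")
from fit import *
for c in("scene","top"):
    m,cf=mask(c,"scoop"); print(c,cf,m.sum()); cs,_=cv2.findContours(m.astype(np.uint8),0,2)
    np.save(f"ms_{c}.npy",m)
for c,n in(("scene","s2"),("top","t2")):
    for k in("scoop_lip","scoop_pan"):
        for r in optics.place_of(c,k)[:1]:
            e=SCOOP0+[0,0,.12]+Rz(YAW0).apply(LIP if k=="scoop_lip" else [0,0,.015]); print(k,c,r["pixel"],r["confidence"],proj(c,e))
E
```

```text
t 2.4 [0.236 0.579 0.231] F [-0.3 -0.1 -0.4] T [ 0.   -0.01  0.02] w 0.0853 [ 1.01  0.53  1.43 -0.    1.18 -0.18]
above t 6.05 [ 0.411 -0.336  0.206] F [ 0.7 -1.   0. ] T [-0.03 -0.01 -0.06] w 0.0852 [-0.9   0.43  1.7   0.    1.01  0.78]
down t 7.28 [ 0.411 -0.337  0.077] F [-0.2  0.2 -0.6] T [-0.02 -0.03 -0.01] w 0.085 [-0.9   0.64  1.79 -0.    0.7   0.78]
grip t 7.9 [ 0.411 -0.336  0.076] F [-0.1  1.1  4.7] T [ 0.2  -0.12  0.02] w 0.0184 [-0.9   0.64  1.79  0.    0.7   0.78]
up t 9.05 [ 0.41  -0.336  0.195] F [-1.   0.3 -2.8] T [0.04 0.26 0.04] w 0.0185 [-0.9   0.45  1.71 -0.    0.99  0.78]
scene 0.68 2435
top 0.58 902
scoop_lip scene [107.0, 223.0] 0.71 [107.26083423 221.48260119]
scoop_pan scene [112.8, 201.2] 0.82 [112.82186306 201.17148146]
scoop_lip top [353.8, 153.3] 0.89 [353.59239505 152.06704894]
scoop_pan top [352.7, 163.7] 0.74 [354.66598349 168.15926709]
```

View pics/s2.png

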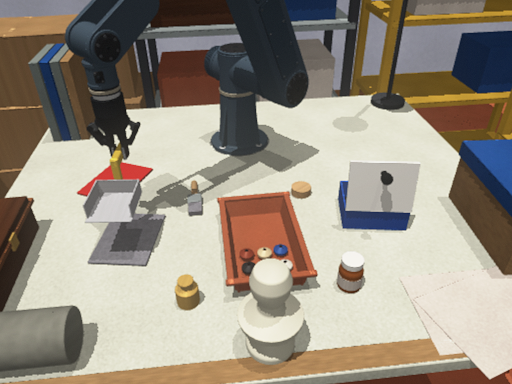

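The scoop hangs level in the gripper, with its pan at (112,200), and matches the prediction. Next I lower it into the trough.

```bash
python3 - <<'E'
from h import *
P=.10
p,q=tcp(tr(.005,0,.10),TYAW,P,LIP); manip.move_ptp(p,q); st("over")
p,q=tcp(tr(.005,0,.005),TYAW,P,LIP); r=manip.move_l(p,q,feed=.06,contact_N=5); st(f"down {r}")
o=manip.get_obs(); 
d=np.array(o["ee_pos"])-tcp(tr(.005,0,.010),TYAW,P,LIP)[0]; print("lip offset from floor plan",d)
snap("scene","s3.png");b=snap("top","t3.png")
cv2.imwrite("pics/t3c.png",cv2.resize(b[110:230,180:320,::-1],None,fx=4,fy=4,interpolation=2))
E
```

```text
over t 10.75 [0.425 0.008 0.185] F [-0.  -0.4 -2.8] T [-0.02  0.07  0.01] w 0.0185 [-0.23  0.38  1.9  -0.03  0.96  1.34]
down True t 12.14 [0.424 0.009 0.094] F [-1.  -0.5  3.9] T [-0.   -0.65  0.04] w 0.0184 [-0.23  0.55  1.98 -0.04  0.71  1.35]
lip offset from floor plan [-4.00979659e-05  3.53222957e-05 -1.52526481e-03]
```

View pics/t3c.png

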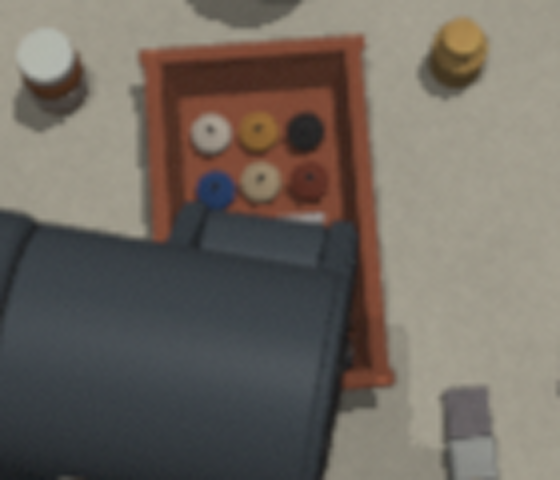

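The lip is on the floor just short of the whorls; red and buff are ahead of it at about (308,182) and (260,182) in the crop. I push on now.

```bash
python3 - <<'E'
from h import *
P=.10
p,q=tcp(tr(.005,0,.0095),TYAW,P,LIP); manip.move_l(p,q,feed=.05)
p,q=tcp(tr(.09,0,.0095),TYAW,P,LIP); r=manip.move_l(p,q,feed=.06,contact_N=12); st(f"push {r}")
if not r:
    p,q=tcp(tr(.122,0,.0095),TYAW,P,LIP); r=manip.move_l(p,q,feed=.035,contact_N=12); st(f"push2 {r}")
o=manip.get_obs(); print(Rz(-TYAW).apply(np.array(o["ee_pos"])-tcp(tr(0,0,.0095),TYAW,P,LIP)[0]))
a=snap("scene","s4.png");b=snap("top","t4.png")
cv2.imwrite("pics/c4.png",np.hstack([cv2.resize(b[110:210,190:300,::-1],(440,400),interpolation=2),cv2.resize(a[200:300,200:290,::-1],(360,400),interpolation=2)]))
E
```

```text
push False t 14.06 [0.509 0.011 0.095] F [-1.5 -0.2  2. ] T [-0.01 -0.21 -0.02] w 0.0182 [-0.19  0.62  1.77 -0.03  0.85  1.38]
push2 False t 15.12 [0.539 0.012 0.095] F [-6.6 -0.6  7.5] T [-0.07  0.53 -0.08] w 0.0186 [-0.17  0.65  1.69 -0.03  0.91  1.39]
[1.19962470e-01 2.61155512e-04 8.57941888e-05]
```

View pics/c4.png

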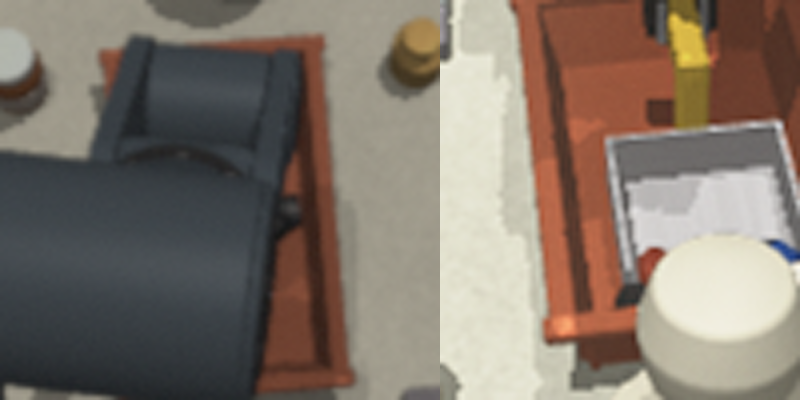

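```bash
python3 - <<'E'
from h import *
P=.10; B=np.array([-.06,0,0])
p,q=tcp(tr(.127,0,.0095),TYAW,P,LIP); r=manip.move_l(p,q,feed=.03,contact_N=12); st(f"push3 {r}")
bk=np.array(manip.get_obs()["ee_pos"])-(Rz(TYAW)*Ry(P)).apply(G-B)
for pt in(-.05,-.2):
    p,q=tcp(bk+[0,0,.002],TYAW,pt,B); r=manip.move_l(p,q,feed=.05,contact_N=25); st(f"tilt {pt} {r}")
bk=bk-Rz(TYAW).apply([.04,0,0])
p,q=tcp(bk+[0,0,.012],TYAW,-.3,B); r=manip.move_l(p,q,feed=.08,contact_N=25); st(f"back {r}")
p,q=tcp(bk+[0,0,.09],TYAW,-.3,B); manip.move_l(p,q,feed=.1,contact_N=25); st("lift")
a=snap("scene","s5.png");b=snap("top","t5.png")
cv2.imwrite("pics/c5.png",np.hstack([cv2.resize(b[110:210,190:300,::-1],(440,400),interpolation=2),cv2.resize(a[180:280,200:290,::-1],(360,400),interpolation=2)]))
E
```

```text
push3 False t 15.54 [0.539 0.013 0.094] F [-12.2  -0.7   8.4] T [-0.09  1.51 -0.31] w 0.0183 [-0.17  0.65  1.68 -0.03  0.92  1.39]
tilt -0.05 False t 16.05 [0.528 0.013 0.087] F [-1.1 -1.2 -5.2] T [-0.06  0.8   0.03] w 0.0185 [-0.19  0.61  1.83  0.02  0.66  1.34]
tilt -0.2 False t 16.46 [0.517 0.013 0.078] F [-8.2 -0.5 -3.5] T [-0.07  2.06 -0.02] w 0.0184 [-0.22  0.6   1.97  0.13  0.39  1.21]
back False t 17.34 [0.478 0.011 0.082] F [-0.3 -0.1 -3.1] T [-0.05  0.66 -0.  ] w 0.0185 [-0.27  0.57  2.15  0.59  0.15  0.71]
lift t 18.27 [0.474 0.011 0.159] F [-0.5 -0.1 -3.7] T [ 0.03  0.67 -0.01] w 0.0185 [-0.27  0.38  2.09  0.22  0.39  1.08]
```

View pics/c5.png

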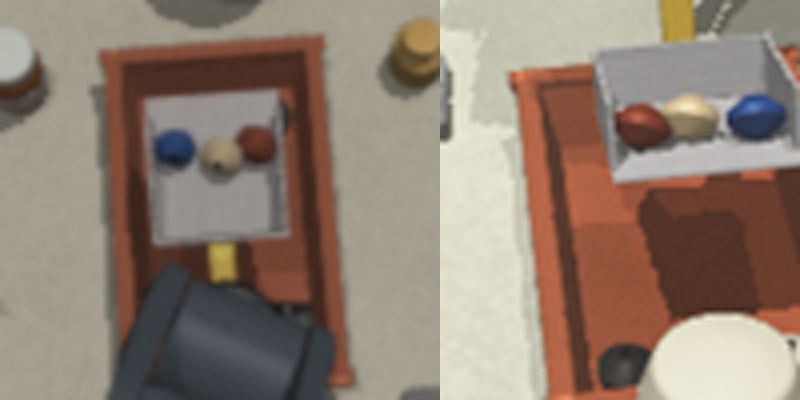

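Red, buff and blue are in the pan, around (175-255,150) in the left half of the crop; dark grey and the others are still in the trough. I check whether the scoop's pitch slipped in the grip.

```bash
cat > pitch.py <<'E'
from fit import *
PAN=[box(-60,60,-55,55,0,41),box(-74,-60,-10,10,0,97),box(-95,-60,-10,10,73,97)]
def tcpR():
    o=manip.get_obs(); q=o["tcp_rot"]; return np.array(o["ee_pos"]),R.from_quat([*q[1:],q[0]])
def slip():
    """scoop slip in the grip: pitch about the grasp point, slide along the bar, (m, rad)"""
    pos,Rt=tcpR(); Rs=Rt*Rz(-np.pi)*Ry(-np.pi); C=np.array([-.115,0,.087]); M={}
    for c in("scene","top"):
        optics.snapshot(c); m,cf=mask(c,"scoop")
        if m is not None:
            m=m.copy(); big=cv2.morphologyEx(m.astype(np.uint8),cv2.MORPH_CLOSE,np.ones((9,9)))>0; M[c]=big; print(c,cf,m.sum(),end=" ")
    def cost(v,cams):
        t=0
        for c in cams:
            hs=[]; 
            for h in PAN: hs.append(pos+Rs.apply(Ry(v[0]).apply(h-C)+C+[v[1],0,v[2]]-G))
            r=rend(c,hs,[0,0,0],0); m=M[c]; t+=1-np.minimum(r,m).sum()/np.maximum(r,m).sum()
        return t
    for cams in [list(M)]+[[c] for c in M]:
        s=min((minimize(cost,[a,0,0],args=(cams,),method="Nelder-Mead",options=dict(initial_simplex=[[a,0,0],[a+.1,0,0],[a,.006,0],[a,0,.006]],maxiter=120)) for a in(-.1,.1,.3)),key=lambda r:r.fun)
        print(cams,np.round(s.x,3),round(s.fun,3))
E
python3 - <<'E'
from pitch import *
slip(); st()
E
```

```text
scene 0.83 1436 top 0.79 1102 ['scene', 'top'] [-0.023  0.001 -0.001] 0.314
['scene'] [-0.006 -0.019 -0.007] 0.221
['top'] [ 0.064  0.006 -0.007] 0.057
 t 18.57 [0.474 0.011 0.159] F [ 0.8 -0.4 -2.7] T [-0.03  0.66 -0.01] w 0.0184 [-0.27  0.38  2.09  0.22  0.39  1.08]
```

```bash
cat >> h.py <<'E'
BOX=np.array([.4815,.336,0]); BYAW=-.17
def bx(x,y,z): return BOX+Rz(BYAW).apply([x,y,z])
PY=np.pi/2+BYAW
E
python3 - <<'E'
from h import *
L0=np.array(tr(.06,0,.16))
W=[(tr(.06,0,.22),TYAW,-.25),(np.array([.56,.14,.2]),.5,-.25),(np.array([.52,.23,.18]),.95,-.22),(bx(0,-.03,.16),PY,-.18),(bx(0,-.03,.09),PY,0),(bx(0,-.03,.075),PY,.3),(bx(0,-.03,.06),PY,.5),(bx(0,-.03,.05),PY,.7),(bx(0,-.03,.05),PY,.9),(bx(0,-.03,.05),PY,1.05)]
ok=True
for w in W:
    p,q=tcp(w[0],w[1],w[2],LIP); j=manip.inverse_kinematics(p,q); print(np.round(p,3),None if j is None else np.round(j,2)); ok&=j is not None
if ok:
    for w,f in zip(W[:4],(.1,.12,.12,.1)):
        p,q=tcp(w[0],w[1],w[2],LIP)
        manip.move_l(p,q,feed=f); st()
    a=snap("scene","s6.png");b=snap("top","t6.png")
    cv2.imwrite("pics/c6.png",np.hstack([cv2.resize(b[130:240,110:220,::-1],(400,400),interpolation=2),cv2.resize(a[120:240,280:420,::-1],(400,343),interpolation=2) if 0 else cv2.resize(a[120:260,280:420,::-1],(400,400),interpolation=2)]))
E
```

```text
[0.46  0.01  0.243] [-0.27  0.2   1.99  0.11  0.71  1.2 ]
[0.396 0.051 0.223] [-0.29  0.16  2.13  0.28  0.69  0.57]
[0.412 0.079 0.208] [-0.23  0.25  2.06  0.29  0.78  0.19]
[0.445 0.125 0.196] [-0.09  0.35  1.92  0.24  0.87 -0.07]
[0.447 0.134 0.158] [0.05 0.44 1.9  0.   0.81 0.22]
[0.452 0.161 0.192] [ 0.28  0.47  1.73 -0.3   1.09  0.61]
[0.456 0.187 0.204] [ 0.41  0.55  1.61 -0.43  1.3   0.76]
[0.461 0.218 0.215] [ 0.51  0.65  1.47 -0.52  1.52  0.85]
[0.467 0.252 0.229] [ 0.6   0.75  1.32 -0.61  1.75  0.88]
[0.472 0.279 0.236] [ 0.65  0.84  1.21 -0.68  1.91  0.88]
 t 19.57 [0.459 0.01  0.242] F [-0.5  0.7 -3.9] T [-0.08  0.66 -0.08] w 0.0181 [-0.27  0.2   1.99  0.11  0.71  1.2 ]
 t 20.37 [0.397 0.05  0.223] F [ 0.5  0.1 -3.5] T [-0.25  0.57 -0.05] w 0.0184 [-0.29  0.16  2.13  0.28  0.69  0.58]
 t 20.97 [0.413 0.079 0.208] F [ 0.3 -0.2 -3.5] T [-0.47  0.39 -0.05] w 0.0184 [-0.23  0.25  2.06  0.29  0.77  0.19]
 t 21.69 [0.445 0.125 0.196] F [-0.5  0.2 -3.1] T [-0.38  0.03 -0.01] w 0.0182 [-0.09  0.35  1.92  0.24  0.87 -0.07]
```

View pics/c6.png

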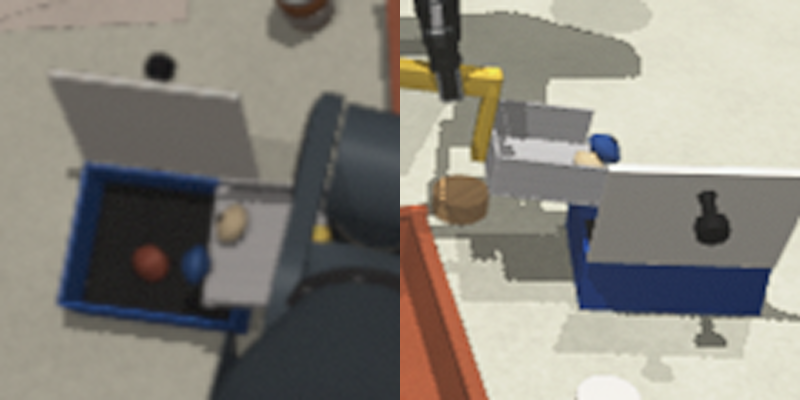

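Red is already in the box at (150,262) and blue is at the lip at (195,263). Buff is at the lip corner, and the lid has been nudged wider open. I check for slip before lowering.

```bash
python3 - <<'E'
from pitch import *
slip(); st()
for c in("scene","top"):
    for k in("scoop_lip","scoop_pan"):
        for r in optics.place_of(c,k)[:1]: print(k,c,np.round(r["pixel"],1),r["confidence"],end=" ")
pos,Rt=tcpR(); Rs=Rt*Rz(-np.pi)*Ry(-np.pi); C=np.array([-.115,0,.087])
for s in(0,.15,.3,.45):
    print(s,[(c,np.round(proj(c,pos+Rs.apply(Ry(s).apply(LIP-C)+C-G)),1)) for c in("scene","top")])
E
```

```text
scene 0.81 1675 top 0.71 660 ['scene', 'top'] [ 0.355 -0.007  0.008] 0.772
['scene'] [ 0.332 -0.009  0.007] 0.262
['top'] [ 1.304  0.139 -0.002] 0.305
 t 21.99 [0.445 0.125 0.196] F [-0.5 -0.1 -2.7] T [-0.37  0.05 -0.01] w 0.0179 [-0.09  0.35  1.92  0.24  0.87 -0.07]
scoop_lip scene [352.4 183.2] 0.83 scoop_pan scene [334.1 174.3] 0.84 scoop_lip top [175.  187.6] 0.67 scoop_pan top [185.  196.1] 0.56 0 [('scene', array([367.4, 165.8])), ('top', array([154.2, 191.7]))]
0.15 [('scene', array([362.1, 174.5])), ('top', array([159.4, 193.7]))]
0.3 [('scene', array([355.5, 182.3])), ('top', array([165.5, 195.6]))]
0.45 [('scene', array([347.9, 189.1])), ('top', array([172.3, 197.5]))]
```

```bash
cat >> h.py <<'E'
S=.34; C=np.array([-.115,0,.087])
def tcp(ref_w,yaw,pitch=0,ref=np.zeros(3)):
    "as above, with the scoop turned by S in the grip"
    Rs=Rz(yaw)*Ry(pitch); q=(Rs*Ry(-S)*Ry(np.pi)*Rz(np.pi)).as_quat()
    return np.asarray(ref_w)+Rs.apply(C+Ry(-S).apply(G-C)-ref), np.r_[q[3],q[:3]]
E
python3 - <<'E'
from h import *
W=[(.075,.22),(.062,.4),(.055,.55),(.05,.7),(.05,.85)]
for z,pt in W:
    p,q=tcp(bx(0,-.03,z),PY,pt,LIP); j=manip.inverse_kinematics(p,q); print(np.round(p,3),None if j is None else np.round(j,2))
manip.grasp(120)
p,q=tcp(bx(0,-.03,.075),PY,.22,LIP); manip.move_l(p,q,feed=.06,contact_N=15); st("low")
a=snap("scene","s7.png");b=snap("top","t7.png")
for z,pt in W[1:]:
    p,q=tcp(bx(0,-.03,z),PY,pt,LIP); manip.move_l(p,q,feed=.05,contact_N=15); st(pt)
a=snap("scene","s8.png");b=snap("top","t8.png")
cv2.imwrite("pics/c8.png",np.hstack([cv2.resize(b[130:240,110:220,::-1],(400,400),interpolation=2),cv2.resize(a[120:260,280:420,::-1],(400,400),interpolation=2)]))
E
```

```text
[0.451 0.159 0.179] [0.03 0.4  1.89 0.16 0.84 0.09]
[0.455 0.18  0.191] [ 0.18  0.42  1.79 -0.07  0.96  0.39]
[0.458 0.2   0.202] [ 0.3   0.46  1.69 -0.21  1.1   0.58]
[0.462 0.223 0.211] [ 0.4   0.51  1.59 -0.32  1.26  0.71]
[0.466 0.248 0.222] [ 0.49  0.58  1.47 -0.4   1.43  0.79]
low t 23.2 [0.451 0.159 0.179] F [-0.4 -1.2 -2.3] T [-0.31  0.01 -0.02] w 0.0183 [0.03 0.4  1.89 0.16 0.84 0.09]
0.4 t 23.93 [0.454 0.18  0.191] F [-0.1  0.2 -2.7] T [-0.1   0.09 -0.04] w 0.0181 [ 0.18  0.42  1.79 -0.07  0.96  0.39]
0.55 t 24.55 [0.458 0.2   0.202] F [-0.2  0.2 -2.5] T [ 0.09  0.   -0.03] w 0.018 [ 0.3   0.46  1.69 -0.21  1.1   0.58]
0.7 t 25.2 [0.462 0.223 0.211] F [-0.4 -0.2 -2.3] T [ 0.25 -0.04  0.01] w 0.018 [ 0.4   0.51  1.59 -0.32  1.26  0.71]
0.85 t 25.9 [0.466 0.247 0.222] F [-0.4 -0.3 -2.8] T [ 0.36 -0.08 -0.01] w 0.0181 [ 0.49  0.58  1.47 -0.4   1.43  0.79]
```

View pics/c8.png

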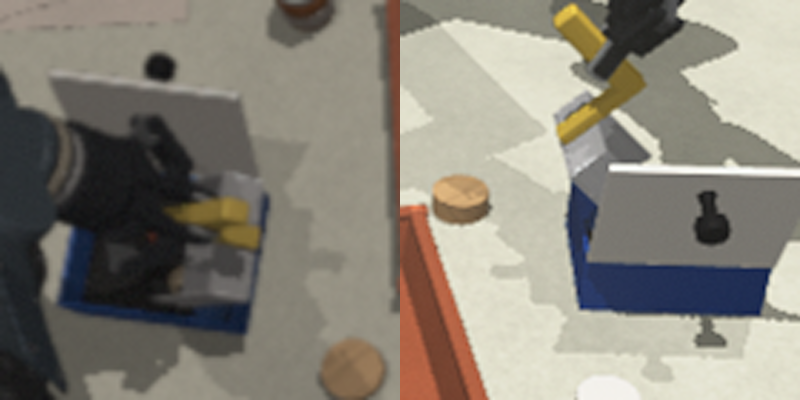

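```bash
python3 - <<'E'
from h import *
V=[(bx(0,-.03,.12),PY,.85,.12),(bx(0,-.06,.17),PY,.3,.15),(np.array([.52,.20,.2]),.95,.1,.15)]
for a,y,pt,f in V:
    p,q=tcp(a,y,pt,LIP); manip.move_l(p,q,feed=f)
p,q=tcp(SCOOP0+[0,0,.13],YAW0,0); print(manip.inverse_kinematics(p,q)); manip.move_ptp(p,q); st("over pad")
a=snap("scene","s9.png");b=snap("top","t9.png")
cv2.imwrite("pics/c9.png",np.vstack([np.hstack([cv2.resize(b[140:230,110:210,::-1],(400,300),interpolation=2),cv2.resize(b[110:215,200:305,::-1],(400,300),interpolation=2)]),np.hstack([cv2.resize(a[120:260,280:420,::-1],(400,300),interpolation=2),cv2.resize(a[150:270,70:200,::-1],(400,300),interpolation=2)])]))
from pitch import *
import h
print(S)
slip()
E
```

```text
[-1.04300034  0.36717893  1.88872097  0.41761472  0.72292048  0.34298335]
over pad t 29.78 [ 0.417 -0.335  0.207] F [ 0.4  1.2 -2. ] T [ 0.03  0.52 -0.  ] w 0.0179 [-1.04  0.37  1.89  0.42  0.72  0.34]
0.34
scene 0.69 2476 top 0.71 1364 ['scene', 'top'] [ 0.348 -0.005  0.007] 0.204
['scene'] [ 0.325 -0.004  0.006] 0.063
['top'] [0.786 0.043 0.026] 0.083
```

View pics/c9.png

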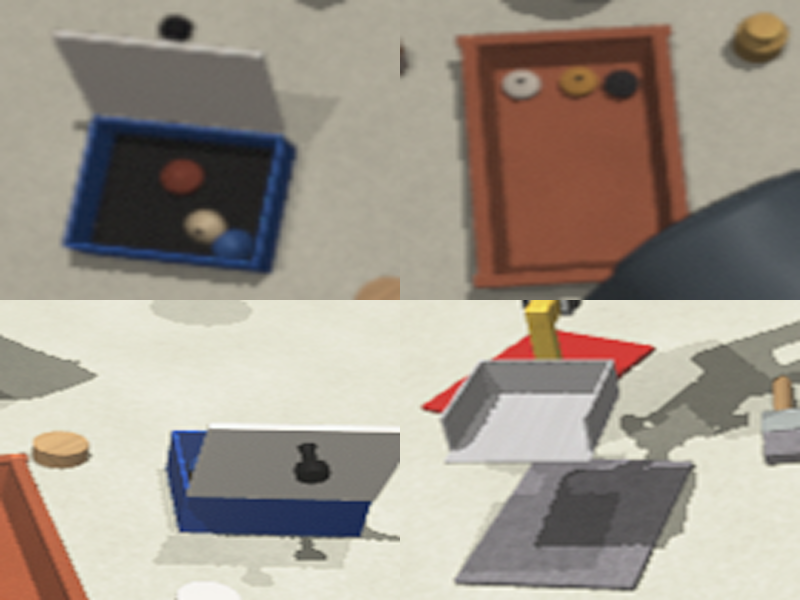

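All three whorls, red, buff and blue, are in the box at (180,177), (205,225) and (232,243). The other three are in the trough, and the scoop hangs level over the pad. I place it now.

```bash
python3 - <<'E'
from pitch import *
p,q=tcp(SCOOP0+[0,0,.015],YAW0,0); manip.move_l(p,q,feed=.12,contact_N=6); st("near")
p,q=tcp(SCOOP0+[0,0,-.012],YAW0,0); r=manip.move_l(p,q,feed=.03,contact_N=3); st(f"touch {r}")
manip.ungrasp(); st("open")
pos,Rt=tcpR(); manip.move_l(pos-Rt.apply([0,0,.13]),feed=.15); st("clear")
a=snap("scene","s10.png");b=snap("top","t10.png")
M={}
for c in("scene","top"):
    m,cf=mask(c,"scoop"); M[c]=m; print(c,cf)
print(fit({"scene":M["scene"]},SC,SCOOP0*[1,1,0]+[0,0,YAW0],.008), fit({"top":M["top"]},SC,SCOOP0*[1,1,0]+[0,0,YAW0],.008))
for c in("scene","top"):
    m,cf=mask(c,"lid"); print("lid",c,cf,m.sum()); np.save(f"lid_{c}.npy",m)
# lid angle by silhouette
for th in np.arange(1.3,2.2,.1):
    d=np.array([-np.cos(th),np.sin(th)]); n=np.array([np.sin(th),np.cos(th)]); h=[]
    for y in(-.085,.085):
        for r_ in(0,.14):
            for e in(0,.008): h.append([.07+r_*d[0]+e*n[0],y,.065+r_*d[1]+e*n[1]])
    s=[]
    for c in("scene","top"):
        m=np.load(f"lid_{c}.npy"); r=rend(c,[np.array(h)],[BOX[0],BOX[1],BYAW],0); s.append(np.minimum(r,m).sum()/np.maximum(r,m).sum())
    print(round(th,2),np.round(s,2))
for c in("scene","top"):
    for r in optics.place_of(c,"lid_handle")[:1]: print(c,r)
cv2.imwrite("pics/c10.png",np.hstack([cv2.resize(a[120:260,60:200,::-1],(400,400),interpolation=2),cv2.resize(b[140:230,300:390,::-1],(400,400),interpolation=2)]))
E
```

```text
near t 31.19 [ 0.417 -0.337  0.092] F [-1.2  0.3 -2.5] T [0.06 0.52 0.01] w 0.0184 [-1.04  0.59  1.98  0.66  0.45  0.05]
touch True t 31.77 [ 0.417 -0.337  0.077] F [-0.  -0.3  2.6] T [ 0.31 -0.32 -0.03] w 0.0182 [-1.04  0.62  1.99  0.72  0.42 -0.01]
open t 32.42 [ 0.417 -0.336  0.077] F [ 0.4 -0.  -0.9] T [0.04 0.17 0.04] w 0.0856 [-1.04  0.62  1.99  0.72  0.42 -0.01]
clear t 33.44 [ 0.373 -0.331  0.199] F [-0.6 -0.1  0.3] T [ 0.    0.15 -0.04] w 0.0854 [-1.13  0.34  1.97  0.46  0.7   0.22]
scene 0.66
top 0.9
(array([ 0.51730965, -0.35147297, -0.12675785]), np.float64(0.06721748555145679)) (array([ 0.51524037, -0.34631348, -0.14022846]), np.float64(0.19675732160344894))
lid scene 0.84 2434
lid top 0.85 1290
1.3 [0.59 0.07]
1.4 [0.62 0.14]
1.5 [0.66 0.29]
1.6 [0.7  0.44]
1.7 [0.77 0.61]
1.8 [0.85 0.78]
1.9 [0.93 0.89]
2.0 [0.77 0.81]
2.1 [0.61 0.74]
scene {'pixel': [390.9, 197.7], 'confidence': 0.94}
top {'pixel': [156.0, 149.4], 'confidence': 0.57}
```

View pics/c10.png

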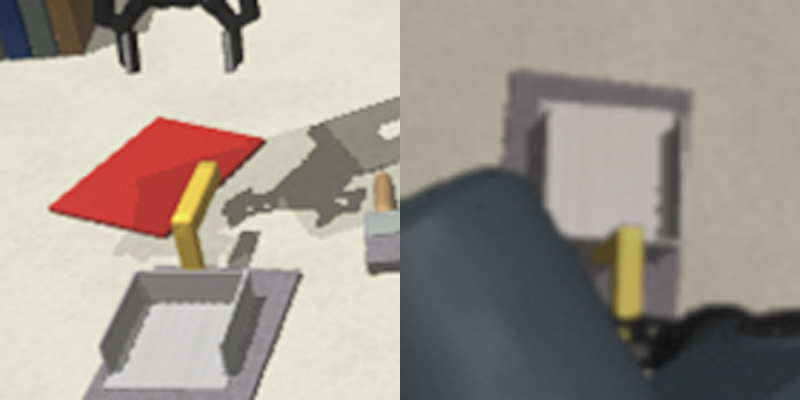

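The scoop stands flat on its grey pad: the pan is at (175,335) in the left half of the crop. The lid fits at 1.9 rad. Next I push the lid shut.

```bash
python3 - <<'E'
from h import *
Y=-.045
def T(th,r,e):
    return bx(.07-r*np.cos(th)+(e+.008)*np.sin(th),Y,.065+r*np.sin(th)+(e+.008)*np.cos(th))
best=None
for k in(0,np.pi):
    q=(Rz(BYAW)*Ry(np.pi)*Rz(k)).as_quat(); q=np.r_[q[3],q[:3]]; j=manip.inverse_kinematics(T(1.9,.13,.06),q)
    print(None if j is None else np.round(j,2))
    if j is not None and (best is None or abs(j[5])<best[0]): best=(abs(j[5]),q)
q=best[1]
path=[T(th,.122 if th<1.75 else .13,.016*min(1,th/1.2)) for th in np.arange(1.9,.1,-.2)]
print([manip.inverse_kinematics(p,q) is not None for p in path])
manip.grasp(20)
p=np.array(manip.get_obs()["ee_pos"]); manip.move_l(p+[0,0,.12],feed=.3)
manip.move_ptp(T(1.9,.13,.07)+[0,0,.12],q); st("above")
manip.move_l(T(1.9,.13,.07),feed=.2,contact_N=10); st("beside")
for i,p in enumerate(path):
    r=manip.move_l(p,feed=.1,contact_N=30)
    if r or i%3==0: st(f"{i} {r}")
    if r: break
else:
    r=manip.move_l(T(0,.122,-.006),feed=.05,contact_N=15); st(f"press {r}")
a=snap("scene","s11.png");b=snap("top","t11.png")
cv2.imwrite("pics/c11.png",np.hstack([cv2.resize(a[120:260,300:440,::-1],(400,400),interpolation=2),cv2.resize(b[140:230,110:200,::-1],(400,400),interpolation=2)]))
E
```

```text
[ 0.22  0.7   1.29 -0.    1.16 -1.18]
[ 0.22  0.7   1.29 -0.    1.16  1.97]
[True, True, True, True, True, True, True, True, True]
above t 37.51 [0.657 0.259 0.283] F [-0.1  0.1  0.7] T [-0.    0.04  0.02] w -0.0001 [ 0.22  0.6   1.15 -0.    1.4  -1.18]
beside t 38.26 [0.658 0.26  0.164] F [ 0.3  0.6 -0.2] T [ 0.03  0.02 -0.04] w 0.0001 [ 0.22  0.71  1.27 -0.    1.16 -1.18]
0 False t 38.95 [0.607 0.269 0.181] F [-0.4  0.3  0.5] T [-0.03 -0.   -0.01] w 0.0003 [ 0.25  0.63  1.38 -0.    1.13 -1.15]
3 False t 40.15 [0.534 0.281 0.189] F [-0.5  0.6 -0.4] T [-0.01 -0.05  0.04] w -0.0003 [ 0.3   0.55  1.53 -0.    1.06 -1.1 ]
6 False t 41.41 [0.462 0.294 0.157] F [ 0.1  0.2 -0.3] T [-0.03 -0.04 -0.01] w -0.0002 [ 0.36  0.53  1.7  -0.    0.92 -1.04]
press True t 43.02 [0.424 0.3   0.073] F [-0.2 -0.6  9. ] T [-0.17  0.18 -0.03] w 0.0 [ 0.4   0.64  1.82 -0.    0.68 -1.  ]
```

View pics/c11.png

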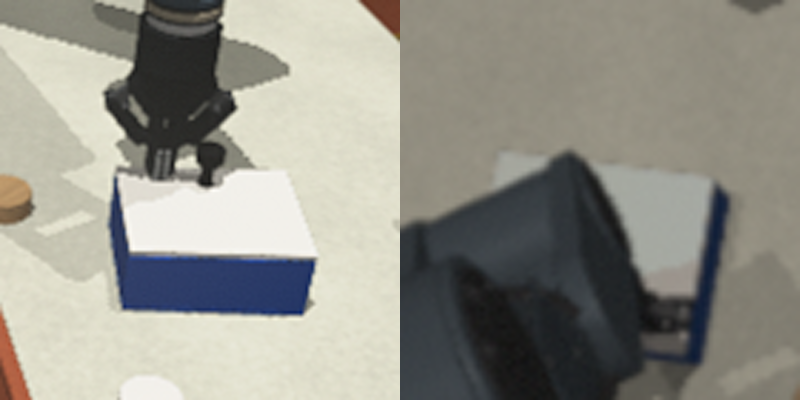

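The lid lies on the box, with its panel at (215,215) in the left half of the crop. I press once more, back off, check and hand in if it is shut.

```bash
python3 - <<'E'
from h import *
p=np.array(manip.get_obs()["ee_pos"])
r=manip.move_l(p-[0,0,.006],feed=.02,contact_N=14); st(r)
manip.move_l(p+[-.03,-.06,.17],feed=.2) if False else manip.move_l(p+[0,0,.15],feed=.2)
manip.move_ptp(p+[.0,-.25,.25],manip.get_obs()["tcp_rot"]); st("away")
a=snap("scene","s12.png");b=snap("top","t12.png")
cv2.imwrite("pics/c12.png",np.hstack([cv2.resize(a[60:340,70:430,::-1],(400,311),interpolation=2),cv2.resize(b[110:250,100:280,::-1],(400,311),interpolation=2)]))
E
```

```text
True t 43.33 [0.424 0.3   0.073] F [-0.9 -0.   8.2] T [-0.14  0.16 -0.01] w -0.0004 [ 0.4   0.64  1.82 -0.    0.68 -1.  ]
away t 45.27 [0.423 0.051 0.323] F [-0.8  0.4 -0.2] T [-0.    0.03  0.03] w -0.0001 [-0.14  0.14  1.77 -0.    1.24 -1.54]
```

View pics/c12.png

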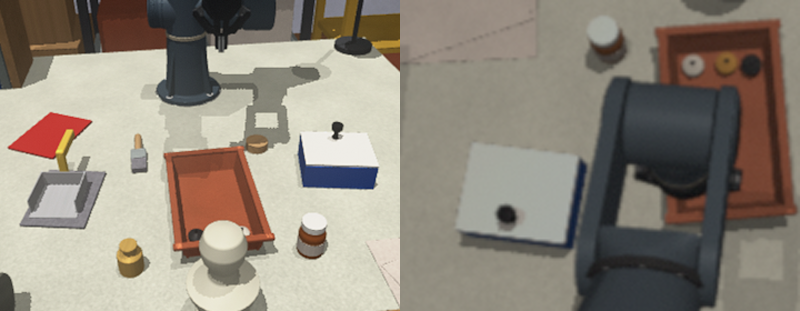

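The lid is shut flat at (338,150) and the scoop stands on its pad at (62,190). The remaining whorls are in the trough and the bystanders look undisturbed.

```bash
python3 -c "
from plant import manip
print(manip.hand_in())"
```

```text
the job is handed in; nothing more can be done
None
```

I handed the job in at about 45 s: red, buff and blue whorls in the box, the other three in the trough, scoop upright on its grey pad, lid shut, bystanders apparently untouched; however, the scoop slipped in the grip, so the red whorl fell in early from an estimated 10 cm or so, and the lid got nudged wider open before I shut it.

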